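# Isolate the battery test bay and press its tag home

### The arm

A 6-joint arm with a two-finger parallel gripper is mounted at the origin on the work surface. World frame = base frame: x ahead of the robot, y to its left, z up, the work surface at z = 0. Lengths are in mm, angles in rad, forces in N, time in s.
With the tool pointing down it reaches from about 350 to 775 mm from the base axis. Payload 7.3 kg.
Tool frame: the origin (TCP) lies midway between the tips of the shut fingers; the grasp point (between the pads) lies 19 mm behind it; z points along the fingers, y is the line along which they close (so a half turn about z gives the same grasp; the last joint's range is limited). The gripper opens to 92 mm and grips with 3 to 60 N. Pads are 19 mm wide; open, the fingers measure 130 mm over their backs; the gripper's body (75 mm by 190 mm) begins 47 mm behind the grasp point.
Start: joints at [-1.44, 0.342, 1.524, -0, 1.275, -0.146], TCP at [143.494, -505.033, 189.141] pointing down, gripper open.
Joint ranges: [-2.53, 2.53], [-0.77, 2.02], [0.04, 2.7], [-1, 4.14], [0.28, 2.66], [-3.11, 3.11]. Speed limits (rad/s): [2.57, 2.57, 3.14, 3.14, 3.14, 3.14].

### API

Orientations are given as a rotation vector (axis times angle).
In Python, from plant import ctrl gives the robot as it stands.
- The arm moves only by the tool send_rows, never from a script. Its argument "motion" is one flat list of numbers, 7 for each row, row after row: the shift along the tool's x, y, z in units of 30 mm (1.0 is 30 mm), then the turn, a rotation vector about the tool's x, y, z in units of 5 degrees (1.0 is 5 degrees), then the closure, from 0 (fully open) to 1 (shut). In form: [tx, ty, tz, ax, ay, az, grip, tx, ty, tz, ax, ay, az, grip, ...]. A call has 1 to 10 rows; each row shifts and turns the commanded pose from where the row before left it, along the tool's axes as they then stand; what a row does not reach is not made up. A row lasts 1/12 s, in which the tool goes at most 41.7 mm and 7.16 degrees, less where a joint would pass 70% of its speed; a pose out of reach is approached as far as the arm can. A call is refused whole if a number of a shift passes 1 or a number of a turn 1, either way. A call with a gripper value outside its range is refused whole. The fingers move at their own pace and stop on an object; "newtons" is the grip in N (left out, the last holds). Time passes only in rows, so rows that do not move let the fingers close. It gives the time, the measured TCP pose, the force, the opening and the grip force at its end, in the units of the state.
- ctrl.observe(): the state, without advancing time (a new reading comes with each control period).
- ctrl.snapshot(name): name is "side" or "top"; returns a dict with "pixels" (420x560x3 uint8, red, green, blue), "K" (3x3 intrinsics, pixels), "rvec" (rotation vector, rad) and "tvec" (3), from world to camera coordinates, as OpenCV has them. Camera axes: x right, y down, z forward; pixel columns grow to the right and rows downward; lengths in mm; the calibration is good to about 2 mm. A picture is of the moment at which its call begins. There is no depth.
- ctrl.close_job(): hands the job in; it is judged then, once.
The state is a dict: "time_s": time; "q": joint angles; "qd": joint speeds; "effort": joint torques, N m; "tcp_pos": TCP position; "orientation": TCP orientation; "ft_force": force on the tool from outside, world axes, zero at the start; "wrist_torque": the same for the moment, N m; "opening": finger opening in mm; "gripper_force": force on a finger pad.
Only numpy, scipy, OpenCV 4.12 (cv2) and the standard library are available. Lean on these libraries where they do the work, as an engineer would, in place of code of your own. Each camera call takes 0.05 s, during which the arm holds its last target. There are 200 camera calls.

### The job

Turn the red isolator handle fully to OFF first. Then take the yellow tag holder from its black stand, push it down into the slot behind the lip of the battery test bay until it is fully home against the spring pad, and finish while still holding it pressed home there; press firmly but do not force it, and leave the battery, flask and meter undisturbed.

Things in the scene. Friction and masses are not known exactly. Their poses are not given: they have to be found in the camera images.
- isolator: Fixed grey switch box 110 x 110 x 45 mm with a yellow disc on top and the red handle on it. Origin: centre of its underside; the handle turns about the vertical line through it. A green mark on top lies along the box's +x from the axis (ON), a red mark 60 degrees counter-clockwise from it seen from above (OFF).
- handle (a joint): Angle of the red handle, rad: 0 at ON, 1.047 at OFF, hard stop at each end; grows counter-clockwise seen from above, starts within 0.15 of ON. Friction (about 0.12 N m) keeps it where it is left. OFF counts from 0.96. It is an upright bar 62 mm long, 14 mm thick, 59 to 93 mm above the bench, along the box's x axis turned by this angle; a white dash marks its pointing end.
- handle_grip (a point): Point on the handle's axis in the middle of the bar, 79.5 mm above the bench (bar top 93 mm); grip the bar across its 14 mm thickness. Its own x axis is along the bar (turning with it), z up.
- stand: Fixed black block 60 x 104 x 30 mm, its long side along its y, with a slot 8 mm wide (x), 76 mm long (y) and 20 mm deep from the top (slot floor 10 mm above the bench). Origin: centre of its underside. The tag holder stands in the slot.
- tag: Loose tag holder, about 0.06 kg, same front and back. Lower part: yellow plate 6 mm thick (its x), 70 mm wide (its y), 44 mm tall, white card and red band on both faces. Upper part: orange grip block 12 mm thick (x), 30 mm wide (y), from 44 to 84 mm above the foot. Origin: centre of its lower edge; z up.
- tag_foot (a point): Centre of the tag holder's lower edge (same as its origin).
- tag_grip (a point): Place to grip the tag holder across its 12 mm thickness (its x): on its axis 69 mm above its lower edge, 15 mm below its top.
- bay: Fixed battery test bay: grey shelf (top 45 mm up, 200 mm wide in y, reaching 208 mm to its +x) carrying the battery. Along its -x edge, facing the robot, is an upright steel lip; the slot behind it runs along y: 9 mm wide (x), 86 mm long (white end blocks), open at the top; bright rims flare the mouth to about 17 mm, tops 60 mm above the bench. Origin: slot centre, on the bench; z up.
- slot_mouth (a point): Centre of the slot's mouth, level with the top of the rims, 60 mm above the bench. Axes as the bay's.
- seat (a point): Centre of the slot at the depth of the tag holder's lower edge when fully home: 20 mm above the bench, 40 mm below the mouth. Axes as the bay's.
- pad (a joint): Travel of the green spring pad in the slot (80 x 7.6 mm), m: 0 up (top 30 mm above the bench) to 0.010 fully down (hard stop, top at 20 mm). The tag holder presses it down: about 4 N to start, 10 N fully down; it springs back if released. Home counts from 0.007. Fully down, the underside of the orange grip block is 4 mm above the rims.
- battery: Bystander: loose black battery pack 75 x 175 x 50 mm, 0.95 kg, lying on the bay's shelf, its near long side about 75 to 100 mm behind the slot. Origin: centre of its underside.
- flask: Bystander: black vacuum flask, 72 mm diameter, 140 mm tall, steel cap, standing on the bench. Origin: centre of its underside.
- meter: Bystander: yellow test meter 160 x 80 x 36 mm lying on the bench (42 mm over its dial). Origin: centre of its underside.
Mind the look-alikes: they are no part of the job. What is meant by the tag is not turquoise, and is the larger of those in its own colour.

How it is judged (in metres and radians):
On the way, in this order (a step that is already met when the one before it is completed fails the run):
1. the isolator handle is turned to OFF (value of joint handle above 0.96 rad), for 0.2 s.
2. the tag holder is in the slot behind the lip, pressing the pad home (value of joint handle above 0.96 rad and value of joint pad above 0.007 m and horizontal distance between tag_foot and seat below 0.012 m and x of tag_foot in the frame of seat between -0.004 and 0.004 m and z of tag_foot in the frame of seat below 0.004 m and angle between tag's own z axis and vertical below 0.17 rad and contact force between tag and bay above 3 N and contact force between the fingers and tag above 2 N), for 0.3 s.
At the end, for the whole second after the job is handed in: Handle at 0.96 rad or more; tag foot within 12 mm of the seat along the slot, 4 mm across it, at most 4 mm above; tag within 0.17 rad of upright; pad held down 7 mm or more with the gripper still on the tag (2 N or more) and the tag bearing on the bay (3 N or more) (all of step 2); the arm keeps its last pose, push and grip.
It fails at once if the tag holder is forced: more than 60 N between it and the bay (contact force between tag and bay above 60 N).
It fails at once if the battery is moved more than 20 mm (distance of battery from where it was at the start of the episode above 0.02 m).
It fails at once if the flask is moved more than 20 mm (distance of flask from where it was at the start of the episode above 0.02 m).
It fails at once if the meter is moved more than 20 mm (distance of meter from where it was at the start of the episode above 0.02 m).
It fails at once if the tag holder is put in the bay's slot before the isolator is OFF (value of joint pad above 0.002 m and not (value of joint handle above 0.96 rad)).
It also fails if it takes over 59 s, if anything falls off the work surface, if the arm or the gripper's body presses on something with over 40 N, if the wrist force passes 120 N, or if a joint passes its speed limit or range.

## Working session

There is one attempt and no reset: what is moved stays moved. The work goes in short steps, Python scripts to look and compute and a tool call to move; the robot and the scene stay as the last step left them, time stands still between calls to the robot, and variables do not carry over. Pictures are saved under pics/ and viewed, at most 10 in all, crops included, and the job is handed in when it is done.

Besides the shell and the picture viewer there is one more tool, called after "Call:" as name(argument=value, ...), one argument or row to a line, values as JSON. send_rows: Moves the arm, as the interface text tells. Its arguments: {"type":"object","properties":{"motion":{"type":"array","items":{"type":"number"}},"newtons":{"type":"number"}},"required":["motion"]}

```bash
mkdir -p pics; ls
python3 - <<'E'
from plant import ctrl
import cv2,pickle
print(ctrl.observe())
d={}
for n in("side","top"):
    s=ctrl.snapshot(n); d[n]=s
    cv2.imwrite(f"pics/{n}0.png",s["pixels"][:,:,::-1])
    print(n,s["K"],s["rvec"],s["tvec"])
pickle.dump(d,open("snap0.pkl","wb"))
E
```

```text
pics
{'time_s': 0.0, 'q': array([-1.43997879e+00,  3.42692784e-01,  1.52501179e+00,  1.62297883e-05,
        1.27537880e+00, -1.46009610e-01]), 'qd': array([-0.00124623,  0.00031332, -0.0018667 ,  0.00043908, -0.00141321,
        0.00048457]), 'effort': array([ 9.69883399e-05, -4.31234050e+01, -2.44217044e+01,  7.20440154e-02,
        5.61321003e-02, -1.31546972e-04]), 'tcp_pos': array([ 143.44723191, -504.55109579,  188.46235884]), 'orientation': array([-3.11007157e+00, -4.33238911e-01, -4.21499726e-05]), 'ft_force': array([-0.12883035,  0.19413596,  0.04857636]), 'wrist_torque': array([-0.00613865,  0.016273  ,  0.04023824]), 'gripper_force': 0.0, 'opening': 91.86868450371914}
side [[478.37914863   0.         286.18547931]
 [  0.         478.37914863 209.62013583]
 [  0.           0.           1.        ]] [ 2.0742059  -0.51584718  0.31041396] [-450.75457775  211.17153848  903.04591362]
top [[451.20115184   0.         279.80200711]
 [  0.         451.20115184 209.69288079]
 [  0.           0.           1.        ]] [ 2.03329573 -2.18887628  0.23801621] [  33.84756492  516.2995666  1243.66438435]
```

View pics/side0.png

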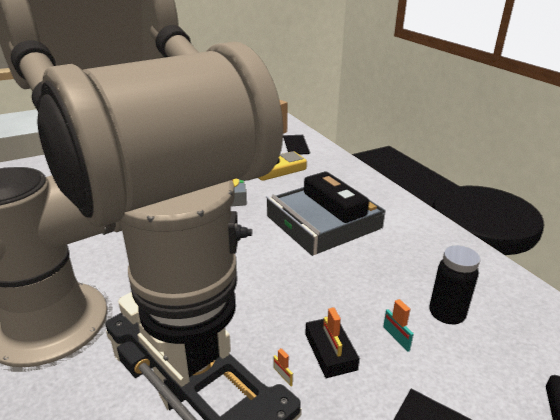

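View pics/top0.png

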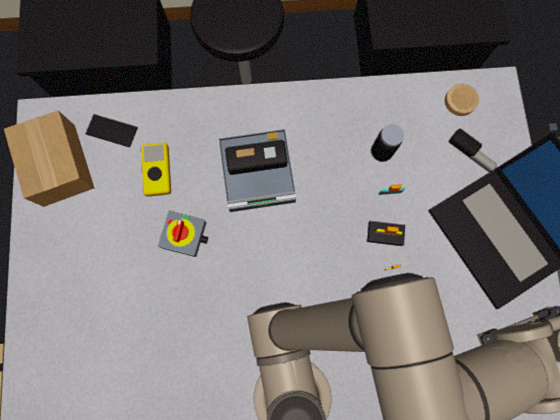

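Side view: the black stand with the yellow/orange tag is at about (332,335), the turquoise tag at (398,322), the small yellow tag at (284,365), and the bay at (325,213). The arm hides the isolator.
Top view: the isolator is at (183,233), the bay slot at (261,202), and the stand at (387,233).
There are three tag candidates in the top view: turquoise (392,188), yellow in the black stand (387,232), and small yellow (393,267). The one in the stand fits, since it is yellow and the larger of the two yellow ones. I'll confirm it in an enlarged crop.

```bash
python3 - <<'E'
import cv2,pickle,numpy as np
d=pickle.load(open("snap0.pkl","rb"))
t=d["top"]["pixels"][:,:,::-1]; s=d["side"]["pixels"][:,:,::-1]
r=lambda im,x,y,w,h,W,H:cv2.resize(im[y:y+h,x:x+w],(W,H),interpolation=cv2.INTER_CUBIC)
a=r(t,150,200,66,66,260,260);b=r(t,212,125,90,90,260,260);c=r(t,345,175,85,100,260,306)
e=r(s,260,280,160,110,520,358)
f=np.zeros((600,780,3),np.uint8)
f[:260,:260]=a;f[:260,260:520]=b;f[:306,520:780]=c;f[262:600,:520]=e[:338]
cv2.imwrite("pics/crop0.png",f)
E
cat > h.py <<'E'
import cv2,numpy as np
def ray(s,u,v):
    R=cv2.Rodrigues(s["rvec"])[0]; c=-R.T@s["tvec"]
    return c,R.T@np.linalg.inv(s["K"])@np.array([u,v,1.])
def onz(s,u,v,z):
    c,d=ray(s,u,v); return c+d*(z-c[2])/d[2]
def proj(s,P):
    return cv2.projectPoints(np.float64(P).reshape(-1,3),s["rvec"],s["tvec"],s["K"],None)[0].reshape(-1,2)
def blobs(s,lo,hi,box,amin=4):
    "HSV mask blobs in box x0,y0,x1,y1 -> list (area, centroid, minAreaRect)"
    x0,y0,x1,y1=box
    hsv=cv2.cvtColor(s["pixels"],cv2.COLOR_RGB2HSV)
    m=np.zeros(hsv.shape[:2],np.uint8); m[y0:y1,x0:x1]=cv2.inRange(hsv,np.array(lo),np.array(hi))[y0:y1,x0:x1]
    n,l,st,c=cv2.connectedComponentsWithStats(m)
    return [(st[i,4],c[i],np.argwhere(l==i)[:,::-1]) for i in range(1,n) if st[i,4]>=amin]
E
```

```text
(no output)
```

View pics/crop0.png

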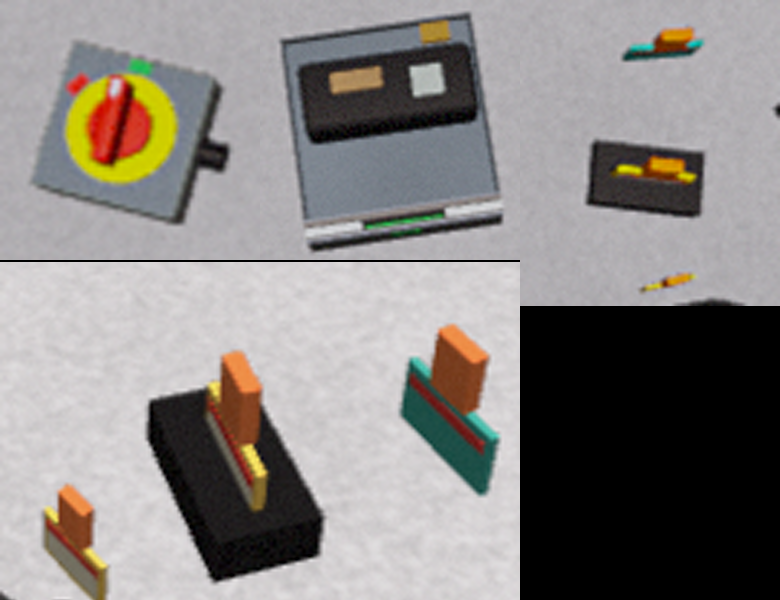

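The crop confirms it. The large yellow tag with the orange grip stands in the black stand; the turquoise one and the small yellow one are look-alikes. The handle points close to the green mark. Next I'll measure.

Run:
```python
import pickle,cv2,numpy as np
from h import *
np.set_printoptions(precision=1,suppress=True)
d=pickle.load(open("snap0.pkl","rb"));T=d["top"];S=d["side"]
for s in(T,S): print("cam",ray(s,0,0)[0])
def rep(name,s,lo,hi,box,z,amin=5):
    for a,c,p in blobs(s,lo,hi,box,amin):
        r=cv2.minAreaRect(p.astype(np.float32)); bp=cv2.boxPoints(r)
        W=np.array([onz(s,*q,z)[:2] for q in bp]); e=W[1]-W[0];f=W[2]-W[1]
        if np.linalg.norm(f)>np.linalg.norm(e): e,f=f,e
        print(name,a,"px",c,"W",onz(s,*c,z)[:2],"rectc",W.mean(0),"L",np.linalg.norm(e),np.linalg.norm(f),"ang",np.degrees(np.arctan2(e[1],e[0])))
B=(155,205,210,262)
rep("yel",T,(22,120,120),(35,255,255),B,50)
rep("red+dash",T,(0,150,80),(8,255,255),B,93)
rep("red2",T,(172,150,80),(180,255,255),B,93)
rep("green",T,(45,100,60),(80,255,255),B,45)
rep("boxtop",T,(95,20,70),(130,120,160),B,45,50)
B=(212,120,305,215)
rep("pad",T,(50,80,40),(85,255,255),B,30)
rep("white",T,(0,0,185),(180,40,255),B,60)
rep("shelf",T,(95,20,70),(130,120,150),B,45,50)
B=(350,205,425,250)
rep("stand",T,(0,0,0),(180,255,75),B,30,50)
rep("orange",T,(8,150,150),(20,255,255),B,84)
rep("yel",T,(22,120,120),(35,255,255),B,54)
hsv=cv2.cvtColor(T["pixels"],cv2.COLOR_RGB2HSV)
print(hsv[150:212:4,262]);print(T["pixels"][196:212,235],T["pixels"][194:210,262])
```

```text
cam [ 241.4   18.7 1325.1]
cam [  73.2 -789.   659.8]
yel 348 px [181.  232.9] W [471.5 282.3] rectc [473.1 283.8] L 78.23406525415065 77.67625531891956 ang 178.08738971714507
red+dash 12 px [169.5 221. ] W [499.7 304.4] rectc [499.7 304.4] L 9.659888566778392 6.104811080485686 ang -47.11749615610059
red+dash 189 px [179.6 231.8] W [467.1 277.2] rectc [469. 280.] L 47.24131249377934 43.59733059971613 ang -150.79874051117656
green 19 px [185.3 216.6] W [519.4 269.8] rectc [519.6 269.1] L 14.469378033541018 8.862245052353813 ang -94.2095122615405
boxtop 89 px [173.6 215.6] W [524.7 303.4] rectc [525.7 302.9] L 47.438279635731675 22.661951720931647 ang -87.68651414942086
boxtop 484 px [182.5 238. ] W [457.5 279.7] rectc [474.3 285. ] L 107.99387674490066 105.81688585026653 ang -109.40977423520658
pad 53 px [261.4 200.9] W [553.5  47.5] rectc [553.5  47.2] L 80.50472762401225 6.007788713370633 ang -85.42463103719953
pad 18 px [262.1 205.1] W [540.6  46.2] rectc [540.5  46.5] L 29.966328850944766 4.275010716733863 ang -85.85689123574744
white 5 px [284.2 121.2] W [786.3 -37.4] rectc [786.
[... 1951 characters left out ...]
11  45]
 [168  24  53]
 [ 24  46  55]
 [150  76  27]
 [114  36  71]
 [112  33 138]
 [108  37 138]
 [109  32 134]
 [109  32 129]
 [109  32 135]
 [106  25 135]
 [  0  13 133]
 [ 65  49 146]
 [ 26  55  37]
 [120   3 178]]
[[122 130 140]
 [125 134 143]
 [127 133 146]
 [123 133 141]
 [145 149 157]
 [143 134 132]
 [136 128 125]
 [189 189 193]
 [209 210 214]
 [209 210 211]
 [152 151 153]
 [153 152 165]
 [ 96  96 104]
 [ 32  33  33]
 [ 39  39  26]
 [114 109 113]] [[122 128 135]
 [118 127 138]
 [141 144 153]
 [143 137 135]
 [133 126 126]
 [ 75  63  69]
 [ 29  66  36]
 [ 43 171  73]
 [118 146 123]
 [158 155 171]
 [ 94 102 105]
 [ 29  67  37]
 [ 37  36  29]
 [117 115 116]
 [176 174 177]
 [181 180 183]]
```

```bash
cat >> h.py <<'E'
def plan(o,tgt,head=None):
    "tool-frame shift to tgt (units of 30 mm) at the present heading, and turn (5 deg units) to heading head"
    R=cv2.Rodrigues(np.float64(o["orientation"]))[0]
    h=np.degrees(np.arctan2(R[1,0],R[0,0]))
    print("t",round(o["time_s"],2),"pos",o["tcp_pos"].round(1),"head",h.round(2),"zaxis",R[:,2].round(3),"open",round(o["opening"],1),"grip",round(o["gripper_force"],1),"ft",o["ft_force"].round(1))
    print("shift",(R.T@(np.float64(tgt)-o["tcp_pos"])/30).round(3), "turn",None if head is None else round((h-head)/5,3))
E
python3 - <<'E'
import pickle,cv2,numpy as np
from h import *
from plant import ctrl
np.set_printoptions(precision=1,suppress=True)
d=pickle.load(open("snap0.pkl","rb"));T=d["top"];S=d["side"]
a=onz(T,179.7,221.6,93)[:2];b=onz(T,176.1,240.6,93)[:2]
print("bar",a,b,(a+b)/2,np.degrees(np.arctan2(*(a-b)[::-1])),np.linalg.norm(a-b))
# bay in side view: white end blocks, and prediction for bay at two candidate origins
for n,c in(("A",(548,47)),("B",(551.5,46.5))):
    th=np.radians(4.5);X=np.array([np.cos(th),np.sin(th)]);Y=np.array([-X[1],X[0]])
    P=[np.r_[np.array(c)+x*X+y*Y,z] for x,y,z in((0,71.5,60),(0,-71.5,60),(208,100,45),(208,-100,45))]
    print(n,"side",proj(S,P).round(1).tolist(),"top",proj(T,P).round(1).tolist())
for a,c,p in blobs(S,(0,0,190),(180,40,255),(262,185,330,255),5): print("white side",a,c,p.min(0),p.max(0))
E1=np.float32([p for a,c,p in blobs(T,(5,120,110),(21,255,255),(375,220,405,240),2) for p in p])
print("orange top", E1.mean(0), onz(T,*E1.mean(0),84)[:2], cv2.minAreaRect(E1))
c=cv2.resize(S["pixels"][180:255,258:392,::-1],None,fx=5.5,fy=5.5,interpolation=cv2.INTER_CUBIC);cv2.imwrite("pics/bayside.png",c)
plan(ctrl.observe(),(473.5,284,150),-12)
E
```

```text
bar [495.9 276.2] [443.4 287.5] [469.6 281.9] -12.136622088005966 53.73331148849134
A side [[274.4, 200.0], [307.6, 227.3], [333.5, 180.2], [383.8, 213.2]] top [[236.7, 204.0], [285.8, 196.7], [218.6, 139.8], [284.4, 130.4]]
B side [[275.7, 199.7], [309.1, 227.0], [334.6, 180.0], [385.0, 212.9]] top [[236.8, 202.8], [285.9, 195.5], [218.7, 138.7], [284.5, 129.3]]
white side 1450 [276.7 226.3] [262 185] [308 254]
white side 43 [308.7 229.8] [302 224] [316 236]
white side 39 [324.8 252.6] [317 250] [329 254]
orange top [391.7 229.5] [ 431.9 -310.9] ((390.4230651855469, 229.6154022216797), (18.109071731567383, 7.069979667663574), 7.125016689300537)
t 0.1 pos [ 143.5 -504.6  188.5] head 15.86 zaxis [-0.  0. -1.] open 92.1 grip 0.0 ft [-0.1  0.7  0.3]
shift [ 17.8 -22.3   1.3] turn 5.572
```

View pics/bayside.png

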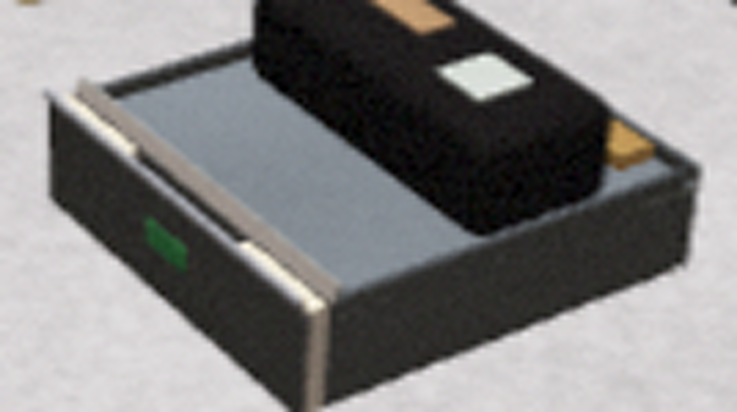

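The crop shows the bay from the front: the white end blocks sit between the lip and the rear rim, with centres at side-view pixels of about (274.7,202.7) and (309.4,229.6). I'll triangulate these while starting the transit to the isolator.

Run:
```python
import pickle,cv2,numpy as np
from h import *
d=pickle.load(open("snap0.pkl","rb"));T=d["top"];S=d["side"]
P=[s["K"]@np.c_[cv2.Rodrigues(s["rvec"])[0],s["tvec"]] for s in(T,S)]
def tri(a,b):
    X=cv2.triangulatePoints(P[0],P[1],np.float64(a),np.float64(b)); X=X[:3,0]/X[3,0]
    print(X.round(1),"resid",(proj(T,X)-a).round(1),(proj(S,X)-b).round(1)); return X
a=tri((236.4,203.9),(274.7,202.7));b=tri((285.9,196.6),(309.4,229.6));print((a+b)/2)
# tag orange top in both
o=[p for A,c,p in blobs(S,(5,120,110),(18,255,255),(318,300,350,345),2)]
print([ (len(p),p.min(0),p.max(0)) for p in o])
for c in((432,-311),(434,-312)): print(proj(S,[[*c,84],[*c,54]]).round(1),proj(T,[[*c,84]]).round(1))
```

```text
[544.5 119.9  50.8] resid [[-0.   0.1]] [[ 0.1 -0. ]]
[556.7 -25.3  53.1] resid [[ 0.1 -0.4]] [[-0.5  0.1]]
[550.62244413  47.30709188  51.93457423]
[(292, array([324, 308]), array([339, 344]))]
[[332.8 317.8]
 [331.6 330.6]] [[391.7 229.5]]
[[334.1 317.8]
 [332.9 330.6]] [[392.  228.7]]
```

Call:
send_rows(
  motion=[1,-0.6,0,0,0,0,0,1,-0.6,0,0,0,0,0,1,-0.6,0,0,0,0,0,1,-0.6,0,0,0,0,0,1,-0.6,0,0,0,0,0,1,-0.6,0,0,0,0,0,1,-0.6,0,0,0,0,0,1,-0.6,0,0,0,0,0,1,-0.6,0,0,0,0,0,1,-0.6,0,0,0,0,0],
)

```text
time_s: 0.93
tcp_pos: [383.6, -248.3, 189.0]
orientation: [-3.111, -0.433, 0.0]
ft_force: [0.3, -0.8, -0.8]
opening: 91.9
gripper_force: 0.0
```

Call:
send_rows(
  motion=[0.45,-0.955,0,0,0,0,0,0.45,-0.955,0,0,0,0,0,0.45,-0.955,0,0,0,0,0,0.45,-0.955,0,0,0,0,0,0.45,-0.955,0,0,0,0,0,0.45,-0.955,0,0,0,0,0,0.45,-0.955,0,0,0,0,0,0.45,-0.955,0,0,0,0,0,0.45,-0.955,0,0,0,0,0,0.45,-0.955,0,0,0,0,0],
)

```text
time_s: 1.77
tcp_pos: [434.2, 64.2, 188.9]
orientation: [3.111, 0.433, -0.001]
ft_force: [0.6, -0.8, 0.2]
opening: 92.0
gripper_force: 0.0
```

Call:
send_rows(
  motion=[0.45,-0.955,0,0,0,0,0,0.45,-0.955,0,0,0,0,0,0.45,-0.955,0,0,0,0,0,0.45,-0.955,0,0,0,0,0,0.45,-0.955,0,0,0,0,0,0.45,-0.955,0,0,0,0,0,0.5,-0.955,0,0,0,0,0,0,0,0.5,0,0,0.93,0,0,0,0.5,0,0,0.93,0,0,0,0.3,0,0,0.93,0],
)

```text
time_s: 2.6
tcp_pos: [470.9, 282.1, 148.0]
orientation: [3.14, 0.048, -0.004]
ft_force: [0.5, 0.2, -0.4]
opening: 91.7
gripper_force: 0.0
```

Call:
send_rows(
  motion=[0,0,0,0,0,0.93,0.4,0,0,0,0,0,0.93,0.4,0,0,0,0,0,0.93,0.4,0,0,0,0,0,0,0.4],
)

```text
time_s: 2.93
tcp_pos: [471.7, 281.6, 149.6]
orientation: [3.123, -0.334, -0.002]
ft_force: [-0.1, -0.0, -0.6]
opening: 69.7
gripper_force: 0.0
```

Run:
```python
from plant import ctrl
from h import *
o=ctrl.observe();plan(o,(472.5,283.5,66),-12); print(o["q"].round(2))
T=ctrl.snapshot("top");S=ctrl.snapshot("side")
f=np.zeros((480,800,3),np.uint8)
f[:,:400]=cv2.resize(T["pixels"][190:270,150:217,::-1],(400,480),interpolation=cv2.INTER_CUBIC)
u,v=proj(S,[472,283,70])[0].astype(int);print(u,v)
f[:,400:]=cv2.resize(S["pixels"][v-40:v+40,u-33:u+34,::-1],(400,480),interpolation=cv2.INTER_CUBIC)
cv2.imwrite("pics/iso1.png",f)
```

```text
t 2.93 pos [471.7 281.6 149.6] head -12.2 zaxis [-0.001 -0.001 -1.   ] open 69.7 grip 0.0 ft [-0.1 -0.  -0.6]
shift [ 0.015 -0.069  2.785] turn -0.04
[ 0.4   0.42  1.52 -0.    1.2   2.18]
222 174
```

View pics/iso1.png

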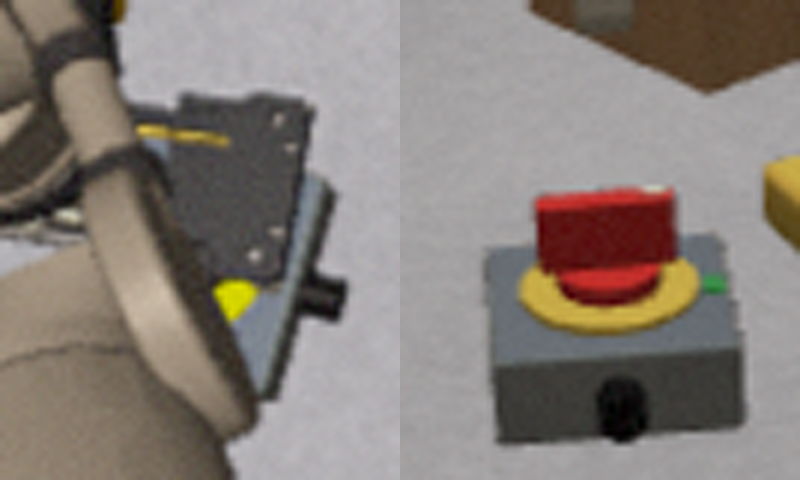

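The side half of this view shows the red bar on its disc near the green mark, bar top at crop (605,197). A fingertip is directly above it at about (605,10), so the gripper is aligned. Now descend and grip.

Call:
send_rows(
  motion=[0,-0.04,0.5,0,0,0,0.35,0,0,0.5,0,0,0,0.35,0,0,0.5,0,0,0,0.35,0,0,0.5,0,0,0,0.35,0,0,0.5,0,0,0,0.35,0,0,0.3,0,0,0,0.35,0,0,0,0,0,0,0.35],
  newtons=25,
)

```text
time_s: 3.62
tcp_pos: [471.0, 282.3, 64.1]
orientation: [3.123, -0.327, -0.005]
ft_force: [0.3, -0.8, 0.5]
opening: 59.9
gripper_force: 0.0
```

Call:
send_rows(
  motion=[0,0,0,0,0,0,1,0,0,0,0,0,0,1,0,0,0,0,0,0,1,0,0,0,0,0,0,1,0,0,0,0,0,0,1,0,0,0,0,0,0,1],
)

```text
time_s: 4.12
tcp_pos: [472.4, 283.0, 66.5]
orientation: [-3.124, 0.329, -0.001]
ft_force: [0.2, 0.8, -0.2]
opening: 24.4
gripper_force: 0.0
```

Call:
send_rows(
  motion=[0,0,0,0,0,0,1,0,0,0,0,0,0,1,0,0,0,0,0,0,1,0,0,0,0,0,0,1],
)

```text
time_s: 4.45
tcp_pos: [472.2, 282.9, 66.1]
orientation: [3.124, -0.33, -0.0]
ft_force: [0.2, 1.0, 0.5]
opening: 1.2
gripper_force: 0.0
```

The fingers shut to 1.2 mm with no grip force, so they missed the bar. I'll look before moving again.

Run:
```python
from plant import ctrl
from h import *
o=ctrl.observe();plan(o,(472.5,283.5,66),-12)
T=ctrl.snapshot("top");S=ctrl.snapshot("side")
f=np.zeros((600,800,3),np.uint8)
f[:,:400]=cv2.resize(T["pixels"][180:280,150:217,::-1],(400,600),interpolation=cv2.INTER_CUBIC)
u,v=proj(S,[472,283,90])[0].astype(int);print(u,v, "tcp px",proj(S,o["tcp_pos"]),proj(T,o["tcp_pos"]))
f[:,400:]=cv2.resize(S["pixels"][v-50:v+50,u-33:u+34,::-1],(400,600),interpolation=cv2.INTER_CUBIC)
cv2.imwrite("pics/iso2.png",f)
```

```text
t 4.45 pos [472.2 282.9  66.1] head -12.04 zaxis [-0. -0. -1.] open 1.2 grip 0.0 ft [0.2 1.  0.5]
shift [ 0.005 -0.022  0.002] turn -0.008
222 168 tcp px [[222.64480282 176.13215362]] [[179.61219424 231.77302101]]
```

View pics/iso2.png

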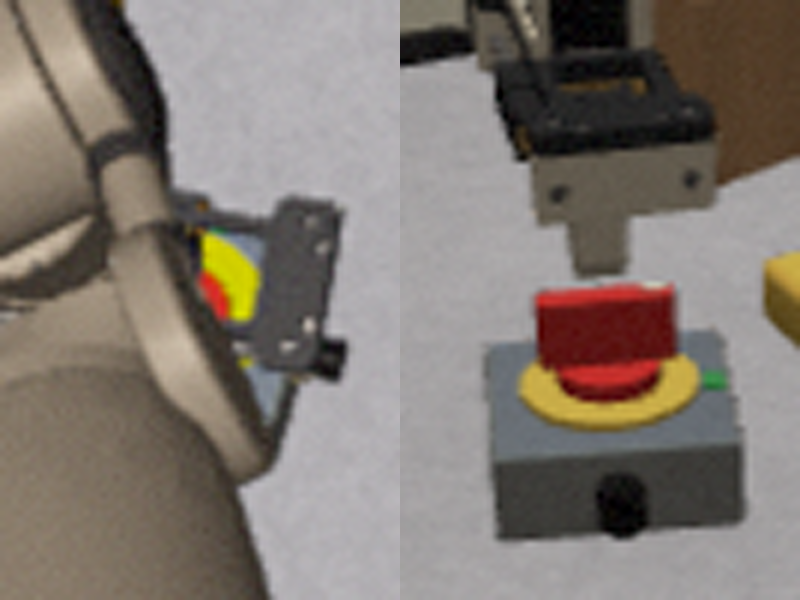

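The side half shows the closed fingertip at crop (600,270), which is full-image (222.5,163). That is above the bar top, while the reported TCP should appear at row 176. So the tips are physically higher than the state implies. I'll quantify this with the earlier pose too.

Run:
```python
from plant import ctrl
from h import *
import pickle
d=pickle.load(open("snap0.pkl","rb"))
S=ctrl.snapshot("side");o=ctrl.observe()
print("side calib same",abs(S["rvec"]-d["side"]["rvec"]).max(),abs(S["tvec"]-d["side"]["tvec"]).max())
print("iso1 pred",proj(S,[471.7,281.6,149.6]).round(1),"with +-30 open",proj(S,[[465,247,149.6],[478,316,149.6]]).round(1))
for z in(66,90,93,100,105,110):print(z,proj(S,[472.2,282.9,z]).round(1))
hsv=cv2.cvtColor(S["pixels"],cv2.COLOR_RGB2HSV)
print(hsv[150:172,222].tolist())
R=cv2.Rodrigues(o["orientation"])[0];print(R.round(3));print(o["q"].round(3), o["opening"])
```

```text
side calib same 0.0 0.0
iso1 pred [[220.9 147.5]] with +-30 open [[223.6 153.1]
 [218.2 142.2]]
66 [[222.6 176.2]]
90 [[222.1 168.1]]
93 [[222.1 167. ]]
100 [[221.9 164.7]]
105 [[221.8 162.9]]
110 [[221.7 161.2]]
[[20, 53, 97], [18, 47, 98], [18, 45, 96], [20, 49, 94], [22, 50, 91], [16, 58, 97], [21, 56, 96], [18, 50, 91], [18, 54, 94], [19, 57, 94], [17, 56, 96], [19, 53, 92], [21, 53, 77], [23, 45, 73], [12, 9, 148], [178, 23, 145], [1, 174, 191], [1, 200, 190], [1, 199, 128], [179, 210, 97], [2, 213, 92], [1, 207, 91]]
[[ 0.978 -0.209 -0.   ]
 [-0.209 -0.978 -0.   ]
 [-0.     0.    -1.   ]]
[ 0.401  0.514  1.62  -0.     1.008  2.182] 0.46502090652526257
```

Run:
```python
from plant import ctrl
from h import *
T=ctrl.snapshot("top");o=ctrl.observe();S=ctrl.snapshot("side")
np.set_printoptions(precision=1,suppress=True)
R=cv2.Rodrigues(o["orientation"])[0]
px=lambda x,y:(150+x*67/400,180+y*100/600)
for name,c in(("nearR",(345,210)),("nearB",(315,370)),("nearL",(255,360)),("topL",(285,200))):
    for z in(132,170,200): print(name,z,(R.T@(onz(T,*px(*c),z)-o["tcp_pos"]))[:2])
# side view: near body corners (crop 6x/5.97x)
for c in((535,150),(715,140),(500,80),(660,55)):
    u,v=222-33+(c[0]-400)/5.97,168-50+c[1]/6
    cc,dd=ray(S,u,v)
    for yy in(40,95): # plane tool-y = yy (near side)
        n=R[:,1]; t=(n@(o["tcp_pos"]-cc)+yy)/(n@dd); print("side",c,"y",yy,R.T@(cc+t*dd-o["tcp_pos"]))
```

```text
nearR 132 [46.5 83. ]
nearR 170 [39.6 90.1]
nearR 200 [34.1 95.8]
nearB 132 [-26.8  82. ]
nearB 170 [-31.4  89.2]
nearB 200 [-35.   94.8]
nearL 132 [-26.1  54.7]
nearL 170 [-30.7  62.8]
nearL 200 [-34.3  69.1]
topL 132 [47.3 55.3]
topL 170 [40.4 63.3]
topL 200 [34.9 69.7]
side (535, 150) y 40 [ -28.1   40.  -115.4]
side (535, 150) y 95 [ -35.1   95.  -139.5]
side (715, 140) y 40 [  47.1   40.  -111.8]
side (715, 140) y 95 [  36.3   95.  -136.1]
side (500, 80) y 40 [ -40.2   40.  -147.2]
side (500, 80) y 95 [ -46.6   95.  -169.7]
side (660, 55) y 40 [  25.5   40.  -151.5]
side (660, 55) y 95 [  15.8   95.  -173.7]
```

Laterally the gripper body matches the reported pose: its near end is at tool y ≈ +95 and x ≈ ±35. The mismatch is only along tool z, with the tips about 37–50 mm short of the reported TCP. I'll open, go down about 38 mm more while watching force, then grip.

Call:
send_rows(
  motion=[0,0,0,0,0,0,0.35,0,0,0,0,0,0,0.35,0,0,0,0,0,0,0.35,0,0,0,0,0,0,0.35,0,0,0,0,0,0,0.35,0,0,0,0,0,0,0.35,0,0,0,0,0,0,0.35,0,0,0,0,0,0,0.35],
)

```text
time_s: 5.37
tcp_pos: [472.2, 282.9, 66.1]
orientation: [3.124, -0.329, 0.0]
ft_force: [-0.3, -0.3, -0.0]
opening: 48.9
gripper_force: 0.0
```

Call:
send_rows(
  motion=[0,0,0.2,0,0,0,0.35,0,0,0.2,0,0,0,0.35,0,0,0.2,0,0,0,0.35,0,0,0.2,0,0,0,0.35,0,0,0.2,0,0,0,0.35,0,0,0.2,0,0,0,0.35,0,0,0,0,0,0,0.35],
)

```text
time_s: 5.95
tcp_pos: [471.4, 282.5, 28.5]
orientation: [3.123, -0.329, -0.004]
ft_force: [0.7, 0.3, -0.2]
opening: 59.6
gripper_force: 0.0
```

Call:
send_rows(
  motion=[0,0,0,0,0,0,1,0,0,0,0,0,0,1,0,0,0,0,0,0,1,0,0,0,0,0,0,1,0,0,0,0,0,0,1,0,0,0,0,0,0,1,0,0,0,0,0,0,1,0,0,0,0,0,0,1,0,0,0,0,0,0,1],
)

```text
time_s: 6.7
tcp_pos: [472.7, 285.3, 30.3]
orientation: [-3.12, 0.33, -0.002]
ft_force: [0.2, 10.3, -2.1]
opening: 14.3
gripper_force: 24.7
```

Run:
```python
from plant import ctrl
from h import *
o=ctrl.observe();plan(o,(472.5,283.5,29),-12);print(o["wrist_torque"])
S=ctrl.snapshot("side")
u,v=222,168
cv2.imwrite("pics/iso3.png",cv2.resize(S["pixels"][v-50:v+50,u-60:u+60,::-1],(720,600),interpolation=cv2.INTER_CUBIC))
```

```text
t 6.7 pos [472.7 285.3  30.3] head -12.08 zaxis [ 0.002  0.004 -1.   ] open 14.3 grip 24.7 ft [ 0.2 10.3 -2.1]
shift [0.005 0.06  0.044] turn -0.016
[ 1.60151853 -0.00710721 -0.09679599]
```

View pics/iso3.png

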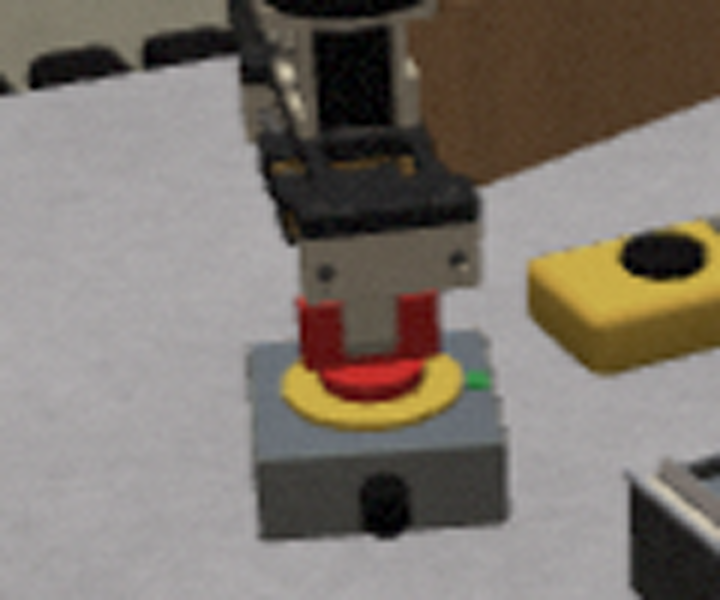

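The bar is gripped: opening 14.3 mm, force 24.7 N, with the tip near the bar foot at crop (370,352). So the true tip is about 35 mm above the reported TCP. The arm was pulled about 2.5 mm, so I'll centre on the bar and turn it counter-clockwise.

Call:
send_rows(
  motion=[0,-0.08,0,0,0,-0.5,1,0,0,0,0,0,-1,1,0,0,0,0,0,-1,1,0,0,0,0,0,-1,1,0,0,0,0,0,-1,1,0,0,0,0,0,-1,1,0,0,0,0,0,-1,1,0,0,0,0,0,-1,1,0,0,0,0,0,-1,1,0,0,0,0,0,-1,1],
)

```text
time_s: 7.58
tcp_pos: [473.0, 283.7, 30.3]
orientation: [2.988, 0.962, -0.001]
ft_force: [0.7, -6.9, 2.3]
opening: 14.0
gripper_force: 24.7
```

Call:
send_rows(
  motion=[0,0,0,0,0,-0.6,1,0,0,0,0,0,-0.6,1,0,0,0,0,0,0,1,0,0,0,0,0,0,1],
)

```text
time_s: 7.92
tcp_pos: [473.2, 283.5, 30.3]
orientation: [2.936, 1.112, -0.001]
ft_force: [1.3, -8.1, 2.6]
opening: 14.0
gripper_force: 24.8
```

Run:
```python
from plant import ctrl
from h import *
o=ctrl.observe();plan(o,(472.5,283.5,29),41.5);print(o["wrist_torque"])
```

```text
t 7.92 pos [473.2 283.5  30.3] head 41.48 zaxis [ 0.    -0.003 -1.   ] open 14.0 grip 24.8 ft [ 1.3 -8.1  2.6]
shift [-0.019 -0.015  0.044] turn -0.005
[-1.32506914 -0.32963737 -0.05451724]
```

Call:
send_rows(
  motion=[0,0,0,0,0,-0.4,1,0,0,0,0,0,-0.4,1,0,0,0,0,0,0,1,0,0,0,0,0,0,1],
)

```text
time_s: 8.25
tcp_pos: [473.2, 283.5, 30.3]
orientation: [2.896, 1.211, -0.001]
ft_force: [0.7, -7.2, 2.1]
opening: 14.4
gripper_force: 26.1
```

Run:
```python
from plant import ctrl
from h import *
o=ctrl.observe();plan(o,(472.5,283.5,29),45.5);print(o["wrist_torque"])
```

```text
t 8.25 pos [473.2 283.5  30.3] head 45.38 zaxis [ 0.    -0.002 -1.   ] open 14.4 grip 26.1 ft [ 0.7 -7.2  2.1]
shift [-0.018 -0.017  0.045] turn -0.024
[-1.27176217 -0.31155322 -0.67228496]
```

Torque about z jumped to −0.67 N m, so the handle is at its stop. Release, rise, and cross to the tag.

Call:
send_rows(
  motion=[0,0,0,0,0,0,0.3,0,0,0,0,0,0,0.3,0,0,0,0,0,0,0.3,0,0,0,0,0,0,0.3,0,0,0,0,0,0,0.3,0,0,-1,0,0,0,0.3,0,0,-1,0,0,0,0.3,0,0,-1,0,0,0,0.3,0,0,-1,0,0,0,0.3,0,0,-1,0,0,0,0.3],
)

```text
time_s: 9.08
tcp_pos: [472.4, 285.3, 181.6]
orientation: [-2.897, -1.214, 0.0]
ft_force: [0.5, -0.1, -0.8]
opening: 64.3
gripper_force: 0.0
```

Call:
send_rows(
  motion=[-0.837,0.721,0,0,0,0,0.3,-0.837,0.721,0,0,0,0,0.3,-0.837,0.721,0,0,0,0,0.3,-0.837,0.721,0,0,0,0,0.3,-0.837,0.721,0,0,0,0,0.3,-0.837,0.721,0,0,0,0,0.3,-0.837,0.721,0,0,0,0,0.3,-0.837,0.721,0,0,0,0,0.3,-0.837,0.721,0,0,0,0,0.3,-0.837,0.721,0,0,0,0,0.3],
)

```text
time_s: 9.92
tcp_pos: [450.4, -46.8, 180.2]
orientation: [2.897, 1.214, 0.001]
ft_force: [0.3, -0.2, 0.3]
opening: 64.3
gripper_force: 0.0
```

Call:
send_rows(
  motion=[-0.837,0.721,0,0,0,0,0.3,-0.837,0.721,0,0,0,0,0.3,-0.837,0.721,0,0,0,0,0.3,-0.837,0.721,0,0,0,0,0.3,-0.837,0.721,0,0,0,0,0.3,-0.837,0.721,0,0,0,0,0.3,-0.837,0.721,0,0,0,0,0.3,-0.837,0.721,0,0,0,0,0.3,0,0,0,0,0,-0.9,0.3,0,0,0,0,0,-0.9,0.3],
)

```text
time_s: 10.75
tcp_pos: [432.8, -311.7, 179.6]
orientation: [-2.793, -1.438, 0.0]
ft_force: [-0.9, 1.1, 0.3]
opening: 64.5
gripper_force: 0.0
```

Call:
send_rows(
  motion=[0,0,0,0,0,-1,0.3,0,0,0,0,0,-1,0.3,0,0,0,0,0,-1,0.3,0,0,0,0,0,-1,0.3,0,0,0,0,0,-1,0.3,0,0,0,0,0,0,0.3,0,0,0,0,0,0,0.3],
)

```text
time_s: 11.33
tcp_pos: [433.3, -309.8, 180.1]
orientation: [2.418, 2.005, 0.0]
ft_force: [-0.2, 0.5, 0.3]
opening: 64.6
gripper_force: 0.0
```

Run:
```python
from plant import ctrl
from h import *
np.set_printoptions(precision=1,suppress=True)
o=ctrl.observe();plan(o,(433,-311.5,80),79.4);print(o["q"].round(2))
T=ctrl.snapshot("top");S=ctrl.snapshot("side")
for lo,hi in(((0,150,80),(8,255,255)),((22,120,120),(35,255,255)),((45,100,60),(80,255,255))):
  for a,c,p in blobs(T,lo,hi,(155,205,212,262),4):
    r=cv2.minAreaRect(p.astype(np.float32));print(a,c,r)
f=np.zeros((600,800,3),np.uint8)
f[:300,:300]=cv2.resize(T["pixels"][202:262,152:212,::-1],(300,300),interpolation=cv2.INTER_CUBIC)
f[:600,300:]=cv2.resize(S["pixels"][230:380,270:395,::-1],(500,600),interpolation=cv2.INTER_CUBIC)
cv2.imwrite("pics/tag1.png",f)
```

```text
t 11.33 pos [ 433.3 -309.8  180.1] head 79.32 zaxis [ 0.  0. -1.] open 64.6 grip 0.0 ft [-0.2  0.5  0.3]
shift [-0.1  0.   3.3] turn -0.015
[-0.8  0.4  1.5  0.   1.3 -0.6]
206 [178.9 230.9] ((177.00003051757812, 229.00001525878906), (24.041629791259766, 14.142135620117188), 45.0)
360 [181.2 232.9] ((180.50001525878906, 232.00003051757812), (26.16295051574707, 27.577163696289062), 45.0)
19 [185.3 216.6] ((185.5, 216.5), (3.0, 5.0), 90.0)
```

View pics/tag1.png

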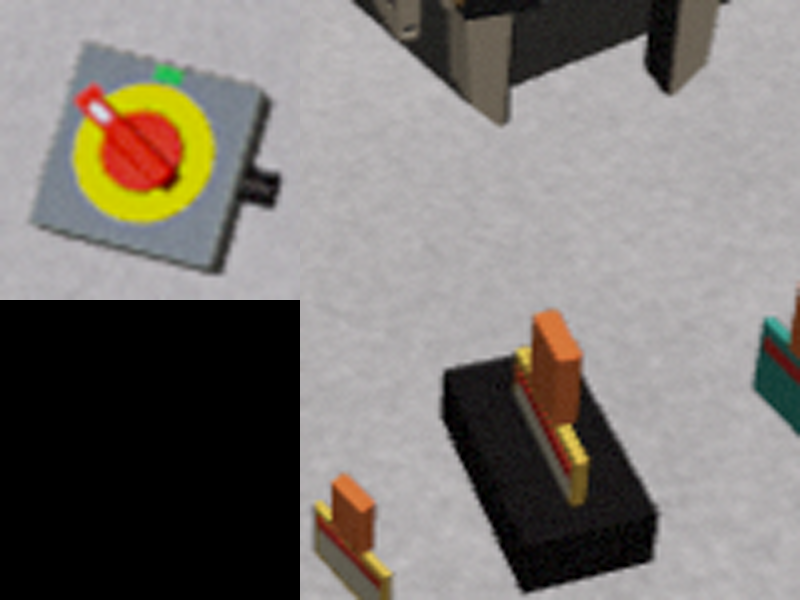

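The handle now points at the red mark (dash at crop (97,108)), so it is OFF. The open fingers straddle the large yellow tag, with inner tip corners at crop (505,125) and (672,92). I'll use those corners to get the true tip height.

Run:
```python
from plant import ctrl
from h import *
from scipy.optimize import least_squares
S=ctrl.snapshot("side");o=ctrl.observe();R=cv2.Rodrigues(o["orientation"])[0]
ob=np.array([[270+205/4,230+125/4],[270+372/4,230+92/4]])
f=lambda p:(proj(S,[o["tcp_pos"]+R@[p[0]-9.5,s*32.3+p[1],p[2]] for s in(-1,1)])-ob).ravel()
for z in(0,-20,-35,-45):print(z,f([0,0,z]).round(1))
r=least_squares(lambda p:f([0,p[0],p[1]]),[0,0]);print("tool y,z offset",r.x.round(1),r.fun.round(1))
```

```text
0 [-1.  18.8 -4.7 19.5]
-20 [-0.3  8.7 -3.5  9.5]
-35 [ 0.3  0.9 -2.5  1.8]
-45 [ 0.6 -4.4 -1.9 -3.5]
tool y,z offset [  1.6 -37.2] [ 1.4 -0.5 -1.4  0.4]
```

The tips are 37 mm behind the reported TCP, which agrees with the earlier estimate. Descend to a reported z of about 24 (true tip 60) and grip.

Call:
send_rows(
  motion=[-0.05,0,0.7,0,0,0,0.35,0,0,0.7,0,0,0,0.35,0,0,0.7,0,0,0,0.35,0,0,0.7,0,0,0,0.35,0,0,0.7,0,0,0,0.35,0,0,0.6,0,0,0,0.35,0,0,0.5,0,0,0,0.35,0,0,0.4,0,0,0,0.35,0,0,0.2,0,0,0,0.35,0,0,0,0,0,0,0.35],
  newtons=15,
)

```text
time_s: 12.32
tcp_pos: [432.3, -310.9, 22.9]
orientation: [-2.415, -2.005, 0.001]
ft_force: [-0.3, -0.1, 0.3]
opening: 59.8
gripper_force: 0.0
```

Call:
send_rows(
  motion=[0,0,0,0,0,0,1,0,0,0,0,0,0,1,0,0,0,0,0,0,1,0,0,0,0,0,0,1,0,0,0,0,0,0,1,0,0,0,0,0,0,1,0,0,0,0,0,0,1,0,0,0,0,0,0,1,0,0,0,0,0,0,1,0,0,0,0,0,0,1],
)

```text
time_s: 13.15
tcp_pos: [433.0, -311.5, 24.2]
orientation: [2.416, 2.008, -0.0]
ft_force: [-0.3, 0.4, 1.1]
opening: 11.7
gripper_force: 15.0
```

Run:
```python
from plant import ctrl
from h import *
o=ctrl.observe();plan(o,(433,-311.5,24),79.4);print(o["wrist_torque"])
```

```text
t 13.15 pos [ 433.  -311.5   24.2] head 79.46 zaxis [ 0. -0. -1.] open 11.7 grip 15.0 ft [-0.3  0.4  1.1]
shift [0.    0.    0.007] turn 0.011
[ 0.02802884 -0.07384853 -0.01136413]
```

The tag is gripped (opening 11.7 mm, 15 N) with no side load. Firm up the grip, lift, turn and travel to above the slot.

Call:
send_rows(
  motion=[0,0,0,0,0,0,1,0,0,0,0,0,0,1,0,0,-0.2,0,0,0,1,0,0,-0.4,0,0,0,1,0,0,-0.6,0,0,0,1,0,0,-0.8,0,0,0,1,0,0,-0.8,0,0,0,1,0,0,-0.8,0,0,0,1,0,0,-0.4,0,0,-0.5,1,0,0,0,0,0,-0.85,1],
  newtons=45,
)

```text
time_s: 13.98
tcp_pos: [434.2, -312.6, 147.7]
orientation: [2.287, 2.145, 0.0]
ft_force: [0.4, -0.6, -0.8]
opening: 11.6
gripper_force: 45.0
```

Call:
send_rows(
  motion=[0,0,0,0,0,-0.85,1,0,0,0,0,0,-0.87,1,0.89,0.377,0,0,0,0,1,0.89,0.377,0,0,0,0,1,0.89,0.377,0,0,0,0,1,0.89,0.377,0,0,0,0,1,0.89,0.377,0,0,0,0,1,0.89,0.377,0,0,0,0,1,0.89,0.377,0,0,0,0,1,0.89,0.377,0,0,0,0,1],
)

```text
time_s: 14.82
tcp_pos: [505.2, -89.6, 144.4]
orientation: [-2.126, -2.313, 0.0]
ft_force: [0.4, 0.3, -0.9]
opening: 11.6
gripper_force: 45.0
```

Call:
send_rows(
  motion=[0.89,0.377,0,0,0,0,1,0.89,0.377,0,0,0,0,1,0.89,0.377,0,0,0,0,1,0.89,0.377,0,0,0,0,1,0.6,0.377,0,0,0,0,1,0.3,0,0,0,0,0,1,0,0,0,0,0,0,1,0,0,0,0,0,0,1],
)

```text
time_s: 15.48
tcp_pos: [549.7, 46.8, 144.0]
orientation: [-2.125, -2.314, 0.002]
ft_force: [-0.3, 0.2, -1.1]
opening: 11.5
gripper_force: 45.0
```

Run:
```python
from plant import ctrl
from h import *
o=ctrl.observe();plan(o,(550.5,47,92),94.8);print(o["wrist_torque"],o["q"].round(2))
```

```text
t 15.48 pos [549.7  46.8 144. ] head 94.87 zaxis [-0.001 -0.001 -1.   ] open 11.5 grip 45.0 ft [-0.3  0.2 -1.1]
shift [0.005 0.029 1.734] turn 0.013
[ 0.00808782 -0.13173834 -0.0113029 ] [-0.05  0.43  1.52 -0.    1.19 -0.14]
```

Call:
send_rows(
  motion=[0,0.03,0.5,0,0,0,1,0,0,0.5,0,0,0,1,0,0,0.5,0,0,0,1,0,0,0.35,0,0,0,1,0,0,0,0,0,0,1,0,0,0,0,0,0,1,0,0,0,0,0,0,1],
)

```text
time_s: 16.07
tcp_pos: [551.7, 46.5, 89.4]
orientation: [2.126, 2.311, 0.001]
ft_force: [0.1, 0.6, 0.1]
opening: 11.7
gripper_force: 45.0
```

Run:
```python
from plant import ctrl
from h import *
o=ctrl.observe();plan(o,(550.5,47,84),94.8)
S=ctrl.snapshot("side");T=ctrl.snapshot("top")
R=cv2.Rodrigues(o["orientation"])[0]
f=np.zeros((600,800,3),np.uint8)
f[:,:500]=cv2.resize(S["pixels"][165:265,255:338,::-1],(500,600),interpolation=cv2.INTER_CUBIC)
f[:300,500:]=cv2.resize(T["pixels"][165:225,225:285,::-1],(300,300),interpolation=cv2.INTER_CUBIC)
cv2.imwrite("pics/bay1.png",f)
foot=o["tcp_pos"]+[0,0,-14]
th=np.radians(4.8);X=np.array([np.cos(th),np.sin(th),0]);Y=np.array([-X[1],X[0],0])
for n,P in(("foot -y/+y end",[foot-35*Y,foot+35*Y]),("slot ends z60",[[*(np.array([550.5,47])+s*43*Y[:2]),60] for s in(-1,1)])):print(n,((proj(S,P)-[255,165])*6.0).round(0).tolist())
```

```text
t 16.07 pos [551.7  46.5  89.4] head 94.77 zaxis [ 0.001 -0.    -1.   ] open 11.7 grip 45.0 ft [0.1 0.6 0.1]
shift [ 0.019 -0.04   0.181] turn -0.006
foot -y/+y end [[272.0, 293.0], [173.0, 215.0]]
slot ends z60 [[279.0, 337.0], [158.0, 239.0]]
```

View pics/bay1.png

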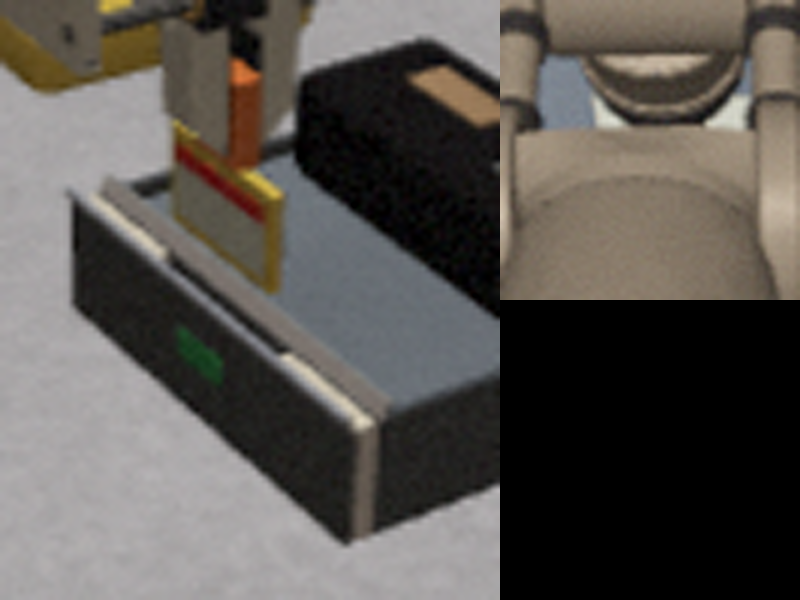

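The tag hangs upright above the slot, parallel to it. Its foot ends are at crop (175,218) and (275,291), within a few crop pixels of the prediction, and the slot ends are at (167,255) and (282,355). Lower gently and watch the force.

Call:
send_rows(
  motion=[0,-0.02,0.2,0,0,0,1,0,0,0.2,0,0,0,1,0,0,0.2,0,0,0,1,0,0,0.1,0,0,0,1,0,0,0.1,0,0,0,1,0,0,0,0,0,0,1,0,0,0,0,0,0,1],
)

```text
time_s: 16.75
tcp_pos: [550.6, 47.1, 64.4]
orientation: [-2.126, -2.313, 0.0]
ft_force: [0.2, 0.6, -1.5]
opening: 11.7
gripper_force: 45.0
```

Call:
send_rows(
  motion=[0,0,0.1,0,0,0,1,0,0,0.1,0,0,0,1,0,0,0.1,0,0,0,1,0,0,0.1,0,0,0,1,0,0,0.05,0,0,0,1,0,0,0,0,0,0,1,0,0,0,0,0,0,1],
)

```text
time_s: 17.33
tcp_pos: [550.6, 47.0, 51.0]
orientation: [-2.126, -2.313, 0.0]
ft_force: [0.4, -0.1, -1.3]
opening: 11.6
gripper_force: 45.0
```

Call:
send_rows(
  motion=[0,0,0.1,0,0,0,1,0,0,0.1,0,0,0,1,0,0,0.1,0,0,0,1,0,0,0,0,0,0,1,0,0,0,0,0,0,1],
)

```text
time_s: 17.75
tcp_pos: [550.8, 47.1, 42.4]
orientation: [2.126, 2.312, 0.0]
ft_force: [-1.9, -0.0, 3.5]
opening: 12.0
gripper_force: 45.0
```

Pad contact at foot height of about 29 mm, as expected. Continue pressing.

Call:
send_rows(
  motion=[0,0,0.08,0,0,0,1,0,0,0.08,0,0,0,1,0,0,0.08,0,0,0,1,0,0,0,0,0,0,1,0,0,0,0,0,0,1],
)

```text
time_s: 18.17
tcp_pos: [550.9, 47.1, 35.4]
orientation: [2.126, 2.312, 0.001]
ft_force: [-1.9, -0.8, 7.5]
opening: 12.0
gripper_force: 45.0
```

Call:
send_rows(
  motion=[0,0,0.05,0,0,0,1,0,0,0.05,0,0,0,1,0,0,0,0,0,0,1,0,0,0,0,0,0,1],
)

```text
time_s: 18.5
tcp_pos: [551.0, 47.1, 34.1]
orientation: [2.125, 2.312, 0.002]
ft_force: [-5.8, -0.3, 19.9]
opening: 11.7
gripper_force: 45.0
```

The force rose steeply to about 21 N at 10 mm of pad travel, so the tag is on the hard stop. Hold, and take a final look.

Call:
send_rows(
  motion=[0,0,0,0,0,0,1,0,0,0,0,0,0,1,0,0,0,0,0,0,1,0,0,0,0,0,0,1,0,0,0,0,0,0,1,0,0,0,0,0,0,1],
)

```text
time_s: 19.0
tcp_pos: [551.0, 47.0, 34.1]
orientation: [2.125, 2.312, 0.002]
ft_force: [-6.1, -0.6, 19.8]
opening: 11.8
gripper_force: 45.0
```

Run:
```python
from plant import ctrl
from h import *
plan(ctrl.observe(),(550.5,47,34),94.8)
S=ctrl.snapshot("side");T=ctrl.snapshot("top")
f=np.zeros((600,800,3),np.uint8)
f[:,:500]=cv2.resize(S["pixels"][165:265,255:338,::-1],(500,600),interpolation=cv2.INTER_CUBIC)
f[:300,500:]=cv2.resize(T["pixels"][202:262,152:212,::-1],(300,300),interpolation=cv2.INTER_CUBIC)
cv2.imwrite("pics/end.png",f)
```

```text
t 19.0 pos [551.   47.   34.1] head 94.82 zaxis [ 0.002 -0.    -1.   ] open 11.8 grip 45.0 ft [-6.1 -0.6 19.8]
shift [ 0.    -0.018  0.003] turn 0.004
```

View pics/end.png

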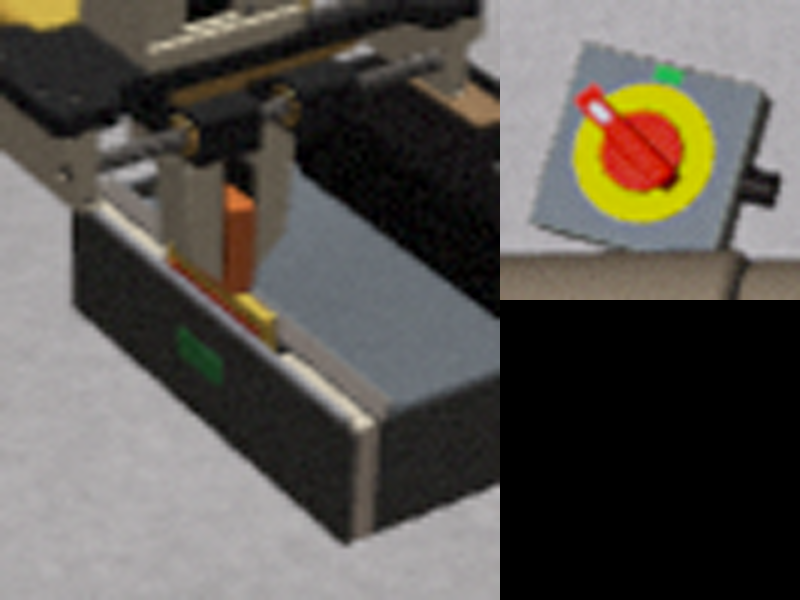

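The tag is sunk in the slot behind the lip, with only its top edge showing from (170,250) to (275,340), and still in the fingers. The handle is at the red mark, with its dash at (597,108). The battery has not moved. Handing in.

```bash
python3 -c "
from plant import ctrl
print(ctrl.close_job())"
```

```text
the job is handed in; nothing more can be done
None
```

The job is handed in (no verdict was returned): the handle was turned to its OFF stop and the tag is held pressed on the pad's hard stop at about 21 N with a 45 N grip; the battery looked unmoved, and the flask and meter, though not rechecked at the end, were never approached.

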